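# Load the adhesive cassette and dip the glue gauge

### The job

Get the lash machine's glue unit ready: slide the flat adhesive cassette into the unit's bay until its purple front plate sits flush against the unit, and leave it there. Then take the yellow-handled gauge rod, push it down the inclined brass dip tube until its collar stops on the tube's mouth, draw it right out, and hold it level in the gripper, clear of the unit and at least 15 cm above the bench, so that the glue mark on its tip can be read. Finish still holding the rod level and still; do not put it down, and do not knock the trays, bottles and tools about.

Things in the scene. Friction and masses are not known exactly. Their poses are not given: they have to be found in the camera images.
- glue_unit: Aluminium and white glue unit, 130 wide (all in mm), fixed to the bench. Origin on the bench under the middle of its cassette bay's front face; x points into the bay (slide-in direction), z up. Flat white roof, top at 40. A 5 thick floor plate runs 50 out in front of the face as a loading ledge, 130 wide, ramped to x = -58. A slide 125 high stands behind, x = 145 to 200; hoses to x = 240.
- bay_mouth (a point): Point on the bay's floor at its front face, mid-width, 5 mm above the bench; axes as the glue unit. The bay is a level slot 71 mm wide, 26.5 high and 135 deep; its sides flare to 91 wide at the front (over the first 16) and the roof edge is bevelled up by 6.
- dip_tube: Brass dip tube on the unit's roof, 57 mm long, inclined 45 degrees, its mouth looking up and out over the bay's front. Origin at the mouth's centre (31 behind the bay's face, 80 above the bench); x points down the tube along its axis, y level. Bore 13, funnel 20 at the mouth, rim 27 outside. The rod passes on into the cassette's port, which must be home first.
- cassette: Loose adhesive cassette, 220 g: dark body 120 mm long, 68 wide, 24 high, nose corners round, port on top. At its rear a purple plate 110 wide, 40 high, 6 thick (x = -6 to 0), with a purple upright grip fin 12 thick (y), x = -66 to -6, z = 4 to 40. Origin on the underside, mid-width, at the plate's face that meets the unit; x to the nose. Home: origin at bay_mouth, x axes parallel; no catch.
- gauge_rod: Loose gauge rod, 110 g: steel rod 8 mm diameter, round end, black marks near it; brass collar 26 diameter, 6 thick; yellow flat-sided handle 14 wide (y) by 22 high (z), x = -80 to -10, good grip at x = -42. Origin on the axis at the collar's stop face (towards the tip); x points to the tip at x = 94. Starts level in its rest, axis 60 above the bench.
- rod_tip (a point): End of the gauge rod's tip, 94 mm ahead of the collar's stop face along the rod's x; axes as the rod.
- rest: Fixed rod rest: dark plate 170 x 54 mm with two notched aluminium posts, one under the handle's end (x = -79 to -66, up to 60 high), one under the rod (x = 60 to 68, up to 66 high); handle free between them. Origin on the bench under the rod's origin as it lies there; x towards the rod's tip.
- tray_a: purple tray of black lash strips, 200 x 115 x 18 mm, left, a loose bystander on the bench: leave it where it is; origin under its middle
- tray_b: purple tray of black lash strips, 200 x 115 x 18 mm, right, a loose bystander on the bench: leave it where it is; origin under its middle
- glue_bottle: white glue bottle, 34 mm diameter, 85 high, a loose bystander on the bench: leave it where it is; origin under its middle
- primer_jar: amber jar, 52 mm diameter, 55 high, a loose bystander on the bench: leave it where it is; origin under its middle
- tweezers: steel tweezers, 150 mm long, lying flat, a loose bystander on the bench: leave it where it is; origin under its middle
- driver: blue screwdriver, 150 mm long, lying flat, a loose bystander on the bench: leave it where it is; origin under its middle
- parts_bin: white parts bin, 120 x 90 x 45 mm, a loose bystander on the bench: leave it where it is; origin under its middle
Mind the look-alikes: they are no part of the job. There is more than one size of the gauge_rod; the one meant has the size given above.

How it is judged (in metres and radians):
On the way, in this order (a step that is already met when the one before it is completed fails the run):
1. the cassette is fully home in the bay, its purple plate flush with the unit (3 mm) (x of cassette in the frame of glue_unit between -0.003 and 0.003 m and y of cassette in the frame of glue_unit between -0.003 and 0.003 m and z of cassette in the frame of glue_unit below 0.009 m and angle between the x axis of cassette and the x axis of glue_unit, either way round below 0.05 rad), for 0.3 s.
2. the gripper holds the rod in the dip tube, collar stopped on the mouth (4 mm) (distance between gauge_rod and dip_tube below 0.006 m and x of gauge_rod in the frame of dip_tube above -0.004 m and angle between the x axis of gauge_rod and the x axis of dip_tube, either way round below 0.1 rad and contact force between gauge_rod and the fingers above 2 N), for 0.2 s.
3. the rod is drawn right out of the tube (x of rod_tip in the frame of dip_tube below -0.005 m and contact force between gauge_rod and the fingers above 2 N), for 0.1 s.
At the end, for the whole second after the job is handed in: The cassette is still home within 3 mm; the gripper holds the rod (over 2 N), within 8 degrees of level, tip and collar more than 15 cm above the bench, the tip more than 6 cm from the tube's mouth, the rod touching nothing of the unit and still (all of step 1 and contact force between gauge_rod and the fingers above 2 N and angle between gauge_rod's own x axis and vertical between 1.431 and 1.711 rad and height (world z) of each of rod_tip, gauge_rod above 0.15 m and distance between rod_tip and dip_tube above 0.06 m and contact force between gauge_rod and glue_unit below 0.1 N and contact force between gauge_rod and dip_tube below 0.1 N and linear speed of gauge_rod below 0.03 m/s); the arm keeps its last pose, push and grip.
It fails at once if a tray, bottle, jar, bin or hand tool standing by was shifted more than 30 mm (distance of any of tray_a, tray_b, glue_bottle, primer_jar, tweezers, driver, parts_bin from where it was at the start of the episode above 0.03 m).
It also fails if it takes over 67 s, if anything falls off the work surface, if the arm or the gripper's body presses on something with over 40 N, if the wrist force passes 120 N, or if a joint passes its speed limit or range.

### The arm

A 6-joint arm with a two-finger parallel gripper is mounted at the origin on the work surface. World frame = base frame: x ahead of the robot, y to its left, z up, the work surface at z = 0. Lengths are in mm, angles in rad, forces in N, time in s.
With the tool pointing down it reaches from about 350 to 975 mm from the base axis. Payload 7.1 kg.
Tool frame: the origin (TCP) lies midway between the tips of the shut fingers; the grasp point (between the pads) lies 19 mm behind it (ctrl.grip_depth is the distance from the TCP to the grasp point, in mm); z points along the fingers, y is the line along which they close (so a half turn about z gives the same grasp; the last joint's range is limited). The gripper opens to 88 mm and grips with 3 to 60 N. Pads are 20 mm wide; open, the fingers measure 115 mm over their backs; the gripper's body (75 mm by 178 mm) begins 61 mm behind the grasp point.
Start: joints at [-1.257, 0.423, 1.63, -0, 1.089, -0.019], TCP at [204.199, -590.684, 222.675] pointing down, gripper open.
Joint ranges: [-3, 3], [-0.9, 2.11], [0.09, 2.58], [-1.31, 4.45], [0.11, 2.69], [-2.54, 2.54]. Speed limits (rad/s): [2.39, 2.39, 3.01, 3.14, 3.14, 3.14].

### API

Orientations are given as a rotation vector (axis times angle).
In Python, from workcell import ctrl, cams gives the robot as it stands.
- The arm moves only by the tool move_arm, never from a script. Its argument "steps" is a list of rows, each a list of 3 entries, a list of its own where there are three numbers: the shift along the tool's x, y, z in units of 25 mm (1.0 is 25 mm), then the turn about the tool's z in units of 5 degrees (1.0 is 5 degrees), then the closure, from 0 (fully open) to 1 (shut). A call has 1 to 20 rows; each row shifts and turns the commanded pose from where the row before left it, along the tool's axes as they then stand; what a row does not reach is not made up. A row lasts 1/12 s, in which the tool goes at most 41.7 mm and 7.16 degrees, less where a joint would pass 70% of its speed; a pose out of reach is approached as far as the arm can. A call is refused whole if a number of a shift passes 1 or a number of a turn 1, either way. A call with a gripper value outside its range is refused whole. The fingers move at their own pace and stop on an object; the grip force is fixed at half the most. Time passes only in rows, so rows that do not move let the fingers close. It gives the time, the measured TCP pose, the force, the opening and the grip force at its end, in the units of the state.
- ctrl.get_obs(): the state, without advancing time (a new reading comes with each control period).
- cams.get_image(name): name is "scene" or "top" or "wrist"; returns a dict with "image" (480x640x3 uint8, red, green, blue), "camera_matrix" (3x3 intrinsics, pixels), "xyz" and "rotation" of the camera in the world; the wrist camera has in their place "mount" (4x4, takes a point from camera to tool coordinates, whose origin is the TCP and whose axes are the flange's). Camera axes: x right, y down, z forward; pixel columns grow to the right and rows downward; lengths in mm; the calibration is good to about 2 mm. A picture is of the moment at which its call begins: read the wrist's pose just before it. There is no depth.
- ctrl.close_job(): hands the job in; it is judged then, once.
Trained networks look in the newest picture that a camera, given by its name, has taken for a name from the list of things; names that differ only in an ending like _2 or _b are one class to them, and where a whole thing is asked for, a point or a joint stands for the part that bears it (a point fixed in the world has none). Each returns a list of dicts, best first, with "p" (0 to 1); they miss things now and then, are a little off and sometimes report something else, mostly with a low value. They report only what shows in the picture. A call takes as long as a camera call. They do not tell look-alikes from the thing itself.
- cams.boxes_of(camera, thing): "rect" ([centre column, centre row, width, height] in pixels, round what is visible of it).
- cams.cut_out(camera, thing): "pixels" (480x640 bool, what is visible of it) and "rect" ([centre column, centre row, width, height] in pixels, round what is visible of it).
The state is a dict: "t": time; "qpos": joint angles; "qvel": joint speeds; "joint_torque": joint torques, N m; "ee_pos": TCP position; "orientation": TCP orientation; "ft_force": force on the tool from outside, world axes, zero at the start; "moment": the same for the moment, N m; "width": finger opening in mm; "grasp_force": force on a finger pad.
Only numpy, scipy, OpenCV 4.12 (cv2) and the standard library are available. Lean on these libraries where they do the work, as an engineer would, in place of code of your own. Each camera call takes 0.05 s, during which the arm holds its last target. There are 200 camera calls.

## Working session

There is one attempt and no reset: what is moved stays moved. The work goes in short steps, Python scripts to look and compute and a tool call to move; the robot and the scene stay as the last step left them, time stands still between calls to the robot, and variables do not carry over. Pictures are saved under pics/ and viewed, at most 10 in all, crops included, and the job is handed in when it is done.

Besides the shell and the picture viewer there is one more tool, called after "Request:" as name([rows], argument=value, ...), one row to a line, values as JSON. move_arm: Moves the arm, as the interface text tells. Its arguments: {"type":"object","properties":{"steps":{"type":"array"}},"required":["steps"]}

```bash
mkdir -p pics; ls
python3 - <<'E'
from workcell import ctrl,cams
import cv2,numpy as np
print(ctrl.get_obs())
ims=[]
for c in ["scene","top"]:
    d=cams.get_image(c); cv2.imwrite(f"pics/{c}0.png",d["image"][:,:,::-1])
    print(c,d["camera_matrix"],d["xyz"],d["rotation"])
    for t in ["glue_unit","dip_tube","cassette","gauge_rod","rest"]:
        print(t,[(round(b["p"],2),np.round(b["rect"])) for b in cams.boxes_of(c,t)])
d=cams.get_image("wrist");print(d["mount"],d["camera_matrix"])
E
```

```text
pics
{'t': 0.0, 'qpos': array([-1.25704568e+00,  4.23841754e-01,  1.63067163e+00, -6.32906300e-06,
        1.08859372e+00, -1.89759363e-02]), 'qvel': array([ 0.00055214,  0.00078817,  0.00072994,  0.00117891, -0.0022852 ,
       -0.00072458]), 'joint_torque': array([ 5.88735111e-05, -5.44626224e+01, -2.73658812e+01,  6.44768123e-02,
        2.27706676e-02, -1.14117552e-04]), 'ee_pos': array([ 204.00642872, -590.18922354,  221.90834227]), 'orientation': array([-3.09674098e+00, -5.19994782e-01,  3.57889249e-04]), 'ft_force': array([ 0.48929768, -0.78495671,  0.01444115]), 'moment': array([ 0.0097795 , -0.00770632,  0.04280206]), 'grasp_force': 0.0, 'width': 87.76276559844428}
scene [[574.12820326   0.         321.00727721]
 [  0.         574.12820326 236.93305577]
 [  0.           0.           1.        ]] [1182.85223794  209.42368835 1180.3686085 ] [-1.58815197 -2.20520265  0.64216088]
glue_unit [(0.75, array([536., 351.,  62.,  96.])), (0.56, array([286., 334., 109., 125.]))]
dip_tube [(0.56, array([287., 332., 113., 126.])), (0.49, array([293., 306.,  17.,  22.]))]
cassette [(0.58, 
[... 622 characters left out ...]
ray([331., 163.,  13.,  18.]))]
cassette [(0.91, array([210., 223.,  44.,  68.])), (0.43, array([195., 157.,  42.,  54.]))]
gauge_rod [(0.88, array([470., 334.,  44.,  35.])), (0.74, array([358., 290.,   3.,  25.])), (0.53, array([424., 252.,  10.,  68.]))]
rest [(0.59, array([420., 262.,  22.,  64.]))]
[[ 1.13351539e-03 -9.54354329e-01 -2.98674623e-01  8.23939668e+01]
 [ 9.99999345e-01  1.12938087e-03  1.86440769e-04 -5.70317133e-01]
 [ 1.59386849e-04 -2.98674638e-01  9.54354984e-01 -1.62656703e+02]
 [ 0.00000000e+00  0.00000000e+00  0.00000000e+00  1.00000000e+00]] [[347.03857907   0.         313.54943652]
 [  0.         347.03857907 240.07581911]
 [  0.           0.           1.        ]]
```

View pics/scene0.png

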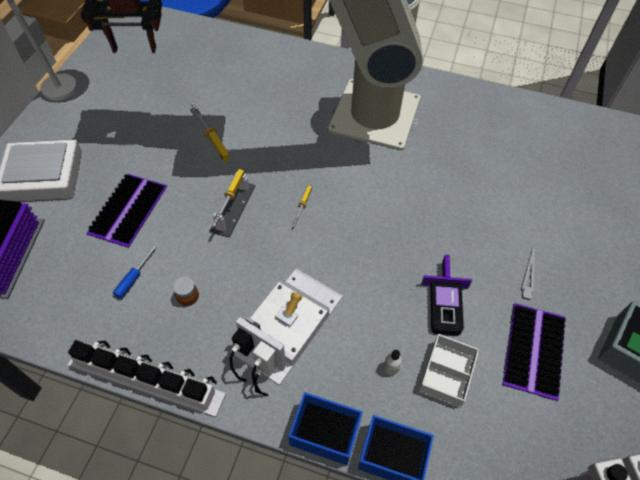

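View pics/top0.png

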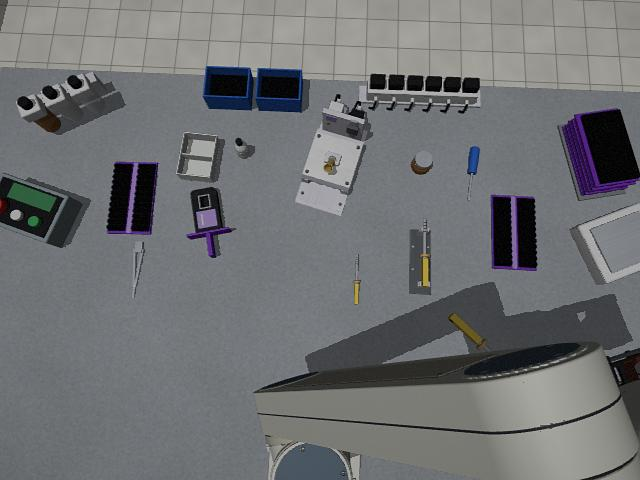

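The scene picture shows the unit near (286,334), the cassette near (448,300) with its fin pointing towards the robot, and the rod in its rest near (232,200). In the top picture the unit is near (331,160), the cassette near (210,220) and the rod in its rest near (425,255). There are loose look-alike rods at (357,280) and (467,330).

```bash
cat > h.py <<'E'
import numpy as np,cv2
from scipy.spatial.transform import Rotation as R
from workcell import ctrl,cams
def grab(name,save=None):
    o=ctrl.get_obs(); d=cams.get_image(name)
    if "mount" in d:
        T=np.eye(4);T[:3,:3]=R.from_rotvec(o["orientation"]).as_matrix();T[:3,3]=o["ee_pos"];T=T@d["mount"]
        Rm,c=T[:3,:3],T[:3,3]
    else: Rm,c=R.from_rotvec(d["rotation"]).as_matrix(),np.array(d["xyz"])
    if save: cv2.imwrite(f"pics/{save}.png",d["image"][:,:,::-1]); np.savez(f"pics/{save}.npz",K=d["camera_matrix"],R=Rm,c=c)
    return d["image"],(d["camera_matrix"],Rm,c)
def load(s): z=np.load(f"pics/{s}.npz"); return z["K"],z["R"],z["c"]
def onz(cam,uv,z):
    K,Rm,c=cam; r=Rm@np.linalg.solve(K,[uv[0],uv[1],1.]); return c+r*(z-c[2])/r[2]
def proj(cam,p):
    K,Rm,c=cam; q=(np.atleast_2d(p)-c)@Rm@K.T; return q[:,:2]/q[:,2:]
def tri(obs):
    A=np.zeros((3,3));b=np.zeros(3)
    for (K,Rm,c),uv in obs:
        r=Rm@np.linalg.solve(K,[uv[0],uv[1],1.]);r/=np.linalg.norm(r);P=np.eye(3)-np.outer(r,r);A+=P;b+=P@c
    return np.linalg.solve(A,b)
def delta(target_xy_z,target_yaw=None):
    "shift in tool units (25mm) and turn (5deg), yaw = world direction of tool x"
    o=ctrl.get_obs();Rt=R.from_rotvec(o["orientation"]).as_matrix()
    print("ee",o["ee_pos"].round(1),"toolx yaw",np.degrees(np.arctan2(Rt[1,0],Rt[0,0])).round(2),"t",o["t"])
    d=Rt.T@(np.array(target_xy_z)-o["ee_pos"])/25;print("shift units",d.round(2))
E
python3 - <<'E'
from h import *
ti,tc=grab("top","top0");si,sc=grab("scene","scene0")
for n,uv,z in [("cass plate L",(189,239),45),("cass plate R",(233,229),45),("fin end",(212,255),40),("nose",(204,189),24),("unit roof FL",(306,180),40),("roof FR",(352,190),40),("ledge FL",(296,205),5),("ledge FR",(341,214),5),("tube",(330,170),80),("rod tip",(425,221),60),("handle end",(425,287),60),("small rod",(357,280),5),("jar",(422,160),0)]:
    p=onz(tc,uv,z);print(n,p.round(0),proj(sc,p).round(0))
delta([0,0,0])
E
```

```text
cass plate L [459. 341.  45.] [[467. 273.]]
cass plate R [490. 231.  45.] [[417. 271.]]
fin end [421. 280.  40.] [[443. 254.]]
nose [600. 322.  24.] [[444. 329.]]
unit roof FL [631.  52.  40.] [[323. 302.]]
roof FR [609. -70.  40.] [[275. 278.]]
ledge FL [572.  77.   5.] [[341. 290.]]
ledge FR [552. -44.   5.] [[294. 269.]]
tube [647. -10.  80.] [[293. 292.]]
rod tip [ 529. -256.   60.] [[212. 224.]]
handle end [ 361. -256.   60.] [[240. 172.]]
small rod [378. -92.   5.] [[300. 207.]]
jar [ 716. -261.    0.] [[180. 302.]]
ee [ 204.2 -590.7  222.7] toolx yaw 19.07 t 0.75
shift units [ -0.   -25.     8.91]
```

Request:
move_arm([
  [[0.98, -0.6, -0.1], 0, 0],
  [[0.98, -0.6, -0.1], 0, 0],
  [[0.98, -0.6, -0.1], 0, 0],
  [[0.98, -0.6, -0.1], 0, 0],
  [[0.98, -0.6, -0.1], 0, 0],
  [[0.98, -0.6, -0.1], 0, 0],
  [[0.98, -0.6, -0.1], 0, 0],
  [[0.98, -0.6, -0.1], 0, 0],
  [[0.98, -0.6, -0.1], 0, 0],
  [[0.98, -0.6, -0.1], 0, 0],
  [[0.98, -0.6, -0.1], 0, 0],
  [[0.98, -0.6, -0.1], 0, 0],
  [[0.98, -0.6, -0.1], 0, 0],
  [[0.98, -0.6, -0.1], 0, 0],
  [[0.98, -0.6, -0.1], 0, 0],
  [[0, 0, 0], 1, 0],
  [[0, 0, 0], 1, 0],
  [[0, 0, 0], 1, 0],
  [[0, 0, 0], 0.8, 0],
  [[0, 0, 0], 0, 0],
])

```text
t: 2.42
ee_pos: [478.1, -257.9, 260.3]
orientation: [3.141, -0.002, 0.0]
ft_force: [-1.2, 0.9, -0.5]
width: 87.9
grasp_force: 0.0
```

Run:
```python
from h import *
i,c=grab("wrist","w1");print(c[2]);delta([650,0,260])
for t in ["glue_unit","dip_tube","gauge_rod","rest"]:
    print(t,[(round(b["p"],2),np.round(b["rect"])) for b in cams.boxes_of("wrist",t)])
```

```text
[ 560.33484745 -257.44928795  422.94898079]
ee [ 478.  -257.9  260.2] toolx yaw 0.15 t 2.4667
shift units [ 6.91e+00 -1.03e+01  1.00e-02]
glue_unit [(0.78, array([ 72.,  69., 140., 139.]))]
dip_tube [(0.71, array([29., 15., 54., 31.]))]
gauge_rod [(0.9, array([310., 236.,  28., 151.])), (0.77, array([182., 272.,  21.,  88.])), (0.74, array([389., 351.,  58.,  45.])), (0.57, array([309.,  10.,  45.,  19.]))]
rest [(0.92, array([311., 238.,  47., 139.]))]
```

View pics/w1.png

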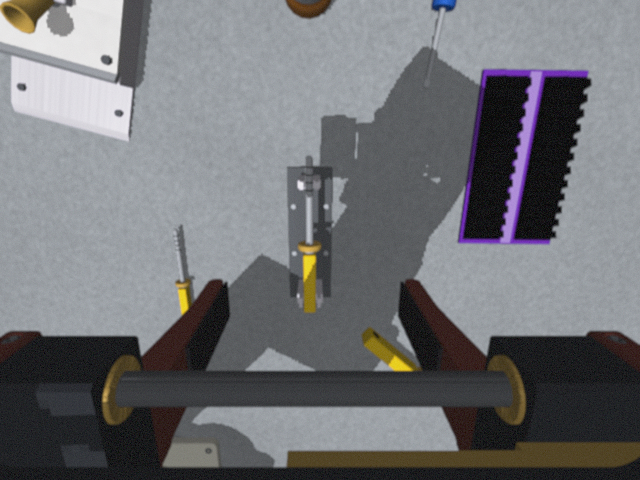

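The wrist picture shows the rod in its rest: tip at (309,157), collar at (309,247), handle end at (310,311). The rest's dark plate spans columns 287–331. The ledge of the unit is at the top left.

Request:
move_arm([
  [[0.33, -0.94, 0], 0, 0],
  [[0.33, -0.94, 0], 0, 0],
  [[0.33, -0.94, 0], 0, 0],
  [[0.33, -0.94, 0], 0, 0],
  [[0.33, -0.94, 0], 0, 0],
  [[0.33, -0.94, 0], 0, 0],
  [[0.33, -0.94, 0], 0, 0],
  [[0.33, -0.94, 0], 0, 0],
  [[0.33, -0.94, 0], 0, 0],
  [[0.33, -0.94, 0], 0, 0],
  [[0.33, -0.94, 0], 0, 0],
  [[0, 0, 0], 0, 0],
])

```text
t: 3.67
ee_pos: [569.7, 3.8, 260.2]
orientation: [-3.141, -0.008, -0.002]
ft_force: [0.3, 0.8, 0.3]
width: 88.0
grasp_force: 0.0
```

Run:
```python
from h import *
i,c=grab("wrist","w2");delta([430,285,260])
w1=load("w1")
for n,u in [("tip",(309,157)),("hend",(310,311)),("collar",(309,246))]: print(n,onz(w1,u,60).round(1))
```

```text
ee [569.    2.2 260.1] toolx yaw 0.28 t 3.7167
shift units [ -5.5  -11.34   0.  ]
tip [ 535.5 -252.7   60. ]
hend [ 359.8 -253.2   60. ]
collar [ 440.  -252.4   60. ]
```

View pics/w2.png

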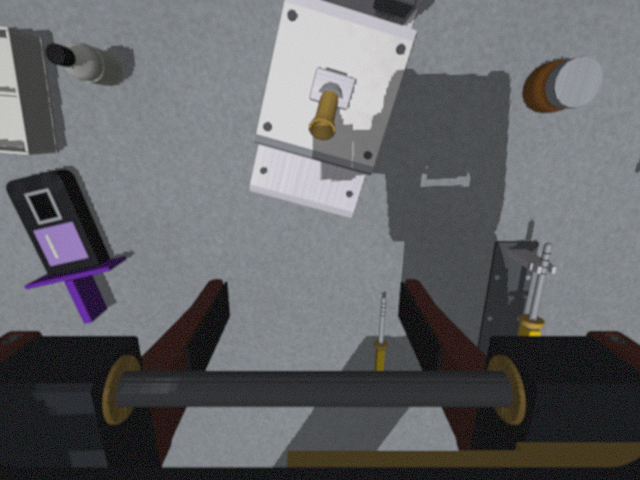

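The wrist picture shows the unit: ledge corners at (250,190) and (352,216), roof front edge from (257,142) to (370,173), and the tube's mouth at (322,129). The cassette is at the left, with its plate from (27,287) to (126,259).

Request:
move_arm([
  [[-0.46, -0.94, 0], 0, 0],
  [[-0.46, -0.94, 0], 0, 0],
  [[-0.46, -0.94, 0], 0, 0],
  [[-0.46, -0.94, 0], 0, 0],
  [[-0.46, -0.94, 0], 0, 0],
  [[-0.46, -0.94, 0], 0, 0],
  [[-0.46, -0.94, 0], 0, 0],
  [[-0.46, -0.94, 0], 0, 0],
  [[-0.46, -0.94, 0], 0, 0],
  [[-0.46, -0.94, 0], 0, 0],
  [[-0.46, -0.94, 0], 0, 0],
  [[-0.46, -0.94, 0], 0, 0],
  [[0, 0, 0], -1, 0],
  [[0, 0, 0], -1, 0],
  [[0, 0, 0], -1, 0],
  [[0, 0, 0], 0, 0],
])

```text
t: 5.05
ee_pos: [430.2, 281.6, 260.1]
orientation: [3.113, 0.417, -0.0]
ft_force: [-1.0, 0.5, -0.7]
width: 87.9
grasp_force: 0.0
```

Run:
```python
from h import *
i,c=grab("wrist","w3");delta([430,285,260])
```

```text
ee [430.3 281.6 260.2] toolx yaw 14.96 t 5.1
shift units [ 0.02 -0.13  0.01]
```

View pics/w3.png

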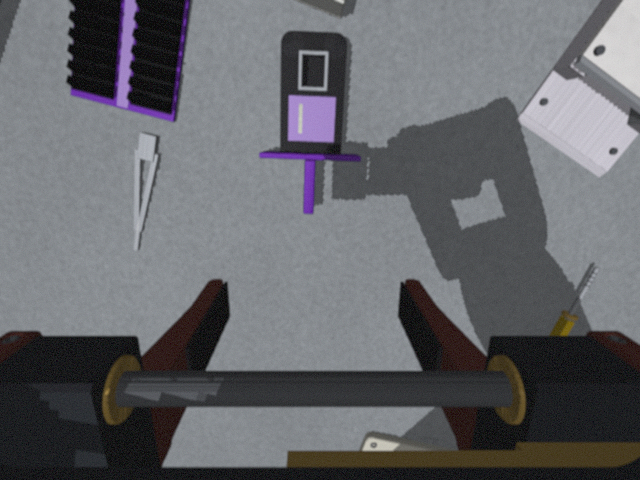

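The wrist picture shows the cassette: plate top from (260,154) to (360,158), fin end at (309,213), nose at (315,31). The unit's ledge corners are at (519,120) and (601,177).

```bash
cat > fit.py <<'E'
from h import *
from scipy.optimize import least_squares
def fit(obs,x0,loss="soft_l1"):
    def res(p):
        c,s=np.cos(p[2]),np.sin(p[2]);M=np.array([[c,-s,0],[s,c,0],[0,0,1]])
        z=p[3] if len(p)>3 else 0
        return np.concatenate([(proj(load(w),M@np.array(m)+[p[0],p[1],z])[0]-uv)for w,m,uv in obs])
    r=least_squares(res,x0,loss=loss,x_scale=[10,10,.1,10][:len(x0)])
    return r.x,res(r.x).reshape(-1,2)
U=[("w2",(-58,65,0),(250,190)),("w2",(-58,-65,0),(352,216)),("w2",(0,65,40),(257,142)),("w2",(0,-65,40),(370,173)),
("w3",(-58,65,0),(519,120)),("w3",(-58,-65,0),(601,177)),("w1",(-58,-65,0),(130,139)),("w1",(-58,65,0),(12,108)),
("w2",(31,0,80),(322,129))]
C=[("w3",(-3,55,40),(261,154)),("w3",(-3,-55,40),(360,157)),("w3",(-66,0,40),(309,213)),("w3",(120,0,24),(315,31)),("w3",(60,34,24),(281,92)),("w3",(60,-34,24),(347,92)),
("w2",(-3,55,40),(27,285)),("w2",(-3,-55,40),(126,257))]
G=[("w1",(94,0,0),(309,155.5)),("w1",(-80,0,11),(310,311.5)),("w1",(-3,0,13),(309,247)),("w2",(94,0,0),(547,243)),("w2",(-3,0,8),(531,322))]
if __name__=="__main__":
    for n,o,x0 in [("unit",U,[600,0,-.2]),("unit+z",U,[600,0,-.2,0]),("cass",C,[475,286,.27]),("cass+z",C,[475,286,.27,0]),("rod",G,[440,-253,0,60])]:
        x,r=fit(o,x0);print(n,x.round(3),np.degrees(x[2]).round(2));print(r.round(1).tolist())
E
python3 fit.py
```

```text
unit [ 6.24438e+02  4.71700e+00 -2.56000e-01] -14.65
[[0.0, -1.1], [-0.0, -0.2], [-2.4, 0.1], [1.3, 1.1], [-2.5, -1.3], [-0.6, -1.3], [0.8, 0.0], [4.2, 1.1], [0.2, -0.2]]
unit+z [ 6.24407e+02  4.75800e+00 -2.56000e-01  2.81700e+00] -14.69
[[-0.4, -0.8], [0.1, 0.3], [-2.8, 0.2], [1.6, 1.5], [-1.1, -1.5], [1.2, -1.0], [-0.4, 0.2], [2.1, 0.9], [0.2, -0.1]]
cass [4.88545e+02 2.99489e+02 2.41000e-01] 13.83
[[-0.1, -0.1], [3.4, -0.4], [1.8, -0.4], [0.3, -1.7], [0.8, 0.5], [-1.3, 2.3], [-1.9, 0.6], [-16.1, 8.8]]
cass+z [ 4.88174e+02  3.00406e+02  2.36000e-01 -4.85200e+00] 13.53
[[-0.3, -0.6], [1.8, -0.3], [0.7, -1.3], [-0.1, -0.2], [0.5, 0.9], [-2.3, 3.1], [0.4, -1.0], [-14.5, 7.8]]
rod [ 4.42853e+02 -2.52761e+02 -4.00000e-03  5.50140e+01] -0.21
[[0.4, -0.1], [-0.7, -0.3], [0.3, 1.4], [-1.7, -1.5], [1.4, 0.5]]
```

```bash
sed -i 's/("w2",(-3,-55,40),(126,257))/("w2",(0,-55,0),(126,257))/' fit.py; python3 fit.py | grep -A1 -E "cass|rod"
python3 - <<'E'
from fit import *
x,_=fit(C,[475,286,.27]);c,s=np.cos(x[2]),np.sin(x[2])
p=np.array([x[0]-34*c,x[1]-34*s]);print(p,np.degrees(x[2]));delta([p[0],p[1],100])
E
```

```text
cass [4.87946e+02 3.00240e+02 2.33000e-01] 13.34
[[-0.9, -0.2], [2.5, 0.4], [0.5, -0.1], [0.5, -1.2], [0.4, 0.6], [-1.7, 3.0], [-2.7, 0.7], [-0.0, -3.9]]
cass+z [ 4.87767e+02  3.00546e+02  2.33000e-01 -2.40300e+00] 13.32
[[-0.9, -0.3], [1.9, 0.3], [0.3, -0.5], [0.1, -0.4], [0.3, 0.9], [-2.2, 3.3], [-1.3, -0.0], [0.7, -4.4]]
rod [ 4.42853e+02 -2.52761e+02 -4.00000e-03  5.50140e+01] -0.21
[[0.4, -0.1], [-0.7, -0.3], [0.3, 1.4], [-1.7, -1.5], [1.4, 0.5]]
[454.86279113 292.39694499] 13.336296621110074
ee [430.3 281.6 260.2] toolx yaw 14.96 t 5.1
shift units [ 1.06 -0.16  6.41]
```

Request:
move_arm([
  [[0.53, -0.08, 0.6], 0, 0],
  [[0.53, -0.08, 0.8], 0, 0],
  [[0, 0, 1], 0.32, 0],
  [[0, 0, 1], 0, 0],
  [[0, 0, 1], 0, 0],
  [[0, 0, 1], 0, 0],
  [[0, 0, 1], 0, 0],
  [[0, 0, 1], 0, 0],
  [[0, 0, 1], 0, 0],
  [[0, 0, 0.9], 0, 0],
  [[0, 0, 0.5], 0, 0],
  [[0, 0, 0.3], 0, 0],
  [[0, 0, 0], 0, 0],
  [[0, 0, 0], 0, 1],
  [[0, 0, 0], 0, 1],
  [[0, 0, 0], 0, 1],
  [[0, 0, 0], 0, 1],
  [[0, 0, 0], 0, 1],
  [[0, 0, 0], 0, 1],
])

```text
t: 6.68
ee_pos: [454.9, 293.4, 8.2]
orientation: [-3.12, -0.368, -0.001]
ft_force: [0.6, -0.3, 0.4]
width: 51.4
grasp_force: 0.0
```

Run:
```python
from h import *
delta([600,0,30]);o=ctrl.get_obs();print(o["width"],o["grasp_force"],o["ft_force"])
```

```text
ee [454.9 293.4   8.2] toolx yaw 13.47 t 6.6833
shift units [ 2.91 12.76 -0.87]
51.3541710213367 0.0 [ 0.56112135 -0.25652017  0.36756345]
```

Request:
move_arm([
  [[0, 0, 0], 0, 1],
  [[0, 0, 0], 0, 1],
  [[0, 0, 0], 0, 1],
  [[0, 0, 0], 0, 1],
  [[0, 0, 0], 0, 1],
  [[0, 0, 0], 0, 1],
  [[0, 0, 0], 0, 1],
  [[0, 0, 0], 0, 1],
  [[0, 0, 0], 0, 1],
  [[0, 0, -0.4], 0, 1],
  [[0, 0, -0.6], 0, 1],
  [[0, 0, 0], 0, 1],
])

```text
t: 7.68
ee_pos: [455.7, 293.8, 34.8]
orientation: [-3.119, -0.368, -0.004]
ft_force: [0.7, -1.0, -2.3]
width: 11.7
grasp_force: 30.0
```

Run:
```python
from h import *
i,c=grab("wrist","w4");delta([600,0,30]);o=ctrl.get_obs();print(o["width"],o["grasp_force"],o["ft_force"],o["moment"])
```

```text
ee [455.5 293.7  33.9] toolx yaw 13.47 t 7.7333
shift units [ 2.89 12.77  0.15]
11.887979477708592 29.999564588069916 [-0.70616834 -0.37570537 -3.36338056] [-0.01908538  0.16814323 -0.01747805]
```

View pics/w4.png

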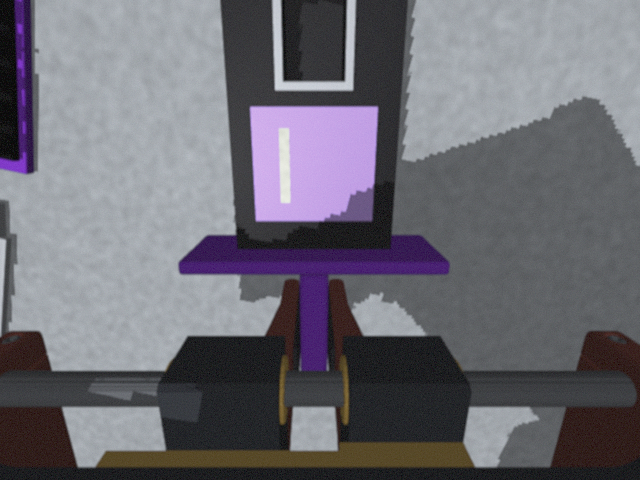

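The wrist picture shows the fin held between the pads. The plate's top front edge runs from (180,262) to (449,262) and its foot from (210,237) to (422,237). The body edges reach the top at columns 222 and 409. I'll fit the held pose, including any droop.

Run:
```python
from fit import *
cam=load("w4")
P=np.array([(0,55,40),(0,-55,40),(0,55,0),(0,-55,0),(0,34,24),(0,-34,24),(-6,55,40),(-6,-55,40)]);uv=np.array([(180,262),(449,262),(210,237),(422,237),(237,247),(392,247),(180,273),(449,273)])
def pts(p): return R.from_euler("ZYX",p[3:6]).apply(np.vstack([P,[(p[6],34,24),(p[6],-34,24)]]))+p[:3]
def res(p): return (proj(cam,pts(p))-np.vstack([uv,[(222,0),(409,0)]])).ravel()
r=least_squares(res,[488,300,25,.233,0,0,80],x_scale=[10,10,10,.1,.1,.1,10],loss="soft_l1")
print(r.x.round(3),np.degrees(r.x[3:6]));print(res(r.x).reshape(-1,2).round(1).tolist())
```

```text
[ 4.86962e+02  3.01107e+02  2.58420e+01  2.35000e-01  3.00000e-03
 -1.00000e-02  9.62640e+01] [13.48114373  0.18698591 -0.56021742]
[[-0.9, -1.8], [1.6, -0.6], [-1.4, -3.8], [0.1, -3.0], [2.1, 1.0], [-1.5, 1.7], [0.7, 0.9], [-0.1, 2.2], [0.9, 0.2], [-1.2, -0.3]]
```

Request:
move_arm([
  [[0, 0, 0], 0.94, 1],
  [[0, 0, 0], 0.94, 1],
  [[0, 0, 0], 0.94, 1],
  [[0, 0, 0], 0.94, 1],
  [[0, 0, 0], 0.94, 1],
  [[0, 0, 0], 0.93, 1],
  [[0.1, 0.5, 0], 0, 1],
  [[0.22, 0.95, 0], 0, 1],
  [[0.22, 0.95, 0], 0, 1],
  [[0.22, 0.95, 0], 0, 1],
  [[0.22, 0.95, 0], 0, 1],
  [[0.22, 0.95, 0], 0, 1],
  [[0.22, 0.95, 0], 0, 1],
  [[0.22, 0.95, 0], 0, 1],
  [[0.22, 0.95, 0], 0, 1],
  [[0.22, 0.95, 0], 0, 1],
  [[0.05, 0.43, 0], 0, 1],
  [[0, 0, 0], 0, 1],
])

```text
t: 9.23
ee_pos: [445.0, 48.3, 32.5]
orientation: [3.115, -0.403, -0.002]
ft_force: [-0.2, 0.0, -2.9]
width: 11.9
grasp_force: 30.0
```

Run:
```python
from h import *
i,c=grab("wrist","w5");delta([447.9,50.8,20]);o=ctrl.get_obs();print(o["width"],o["grasp_force"],o["ft_force"],o["moment"])
```

```text
ee [445.5  49.4  32.5] toolx yaw -14.75 t 9.2833
shift units [ 0.08 -0.08  0.5 ]
12.009356863061633 29.999475181102753 [-0.40121134  0.41705681 -2.6349471 ] [ 0.12059491  0.166199   -0.02073787]
```

View pics/w5.png

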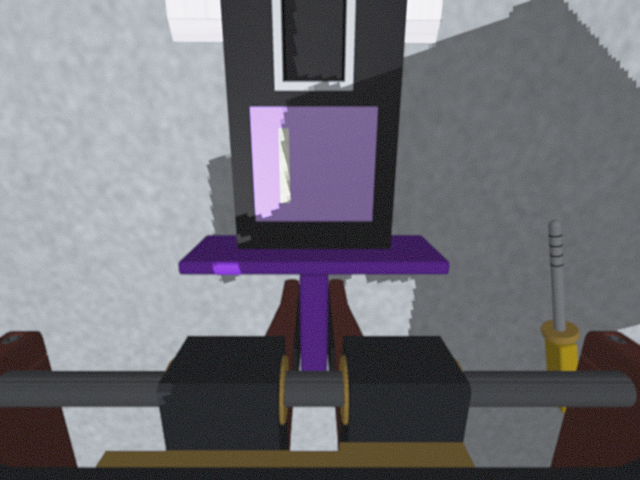

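The wrist picture shows the cassette in line with the ledge, whose front corners are at about (172,42) and (440,42).

Run:
```python
from fit import *
cam=load("w5");a=onz(cam,(172,41.5),0);b=onz(cam,(440,42),0);print(a,b,np.linalg.norm(a-b))
d=a-b;yaw=np.degrees(np.arctan2(-d[0],d[1]));m=(a+b)/2;yr=np.radians(yaw);f=np.array([np.cos(yr),np.sin(yr),0]);print("yaw",yaw,"origin",m+58*f)
U+=[("w5",(-58,65,0),(172,41.5)),("w5",(-58,-65,0),(440,42))]
x,r=fit(U,[624,4.7,-.25]);print(x,np.degrees(x[2]),r[-2:])
```

```text
[583.78393122  85.3074065    0.        ] [549.63122637 -44.08561557   0.        ] 133.8243677702067
yaw -14.785757972513368 origin [622.78701638   5.80898072   0.        ]
[ 6.23579710e+02  5.04469387e+00 -2.55674303e-01] -14.64905851272378 [[ 4.99597223 -1.81146442]
 [-2.23285363 -2.5252671 ]]
```

Request:
move_arm([
  [[0, -0.1, 0.35], 0, 1],
  [[0, 0, 0.35], 0, 1],
  [[0.5, 0, 0], 0, 1],
  [[0.6, 0, 0], 0, 1],
  [[0.6, 0, 0], 0, 1],
  [[0.6, 0, 0], 0, 1],
  [[0.6, 0, 0], 0, 1],
  [[0.6, 0, 0], 0, 1],
  [[0, 0, 0], 0, 1],
])

```text
t: 10.03
ee_pos: [535.0, 30.7, 14.9]
orientation: [-3.116, 0.401, -0.005]
ft_force: [1.1, -1.4, -3.0]
width: 12.1
grasp_force: 30.0
```

Run:
```python
from h import *
y=np.radians(-14.7);delta([623.6-32.4*np.cos(y),5.3-32.4*np.sin(y),13.2]);o=ctrl.get_obs();print(o["width"],o["grasp_force"],o["ft_force"],o["moment"])
```

```text
ee [535.   30.7  14.9] toolx yaw -14.66 t 10.0333
shift units [2.39 0.09 0.08]
12.050056603289843 30.016439259052277 [ 1.12842685 -1.37552523 -2.98836306] [-0.30139608  0.07010712 -0.28162054]
```

Request:
move_arm([
  [[0.3, 0.05, 0], 0, 1],
  [[0.4, 0, 0], 0, 1],
  [[0.4, 0, 0], 0, 1],
  [[0.4, 0, 0], 0, 1],
  [[0.3, 0, 0], 0, 1],
  [[0.2, 0, 0], 0, 1],
  [[0.1, 0, 0], 0, 1],
  [[0, 0, 0], 0, 1],
])

```text
t: 10.7
ee_pos: [582.7, 16.0, 15.2]
orientation: [-3.116, 0.402, -0.001]
ft_force: [1.8, -1.1, -4.6]
width: 11.8
grasp_force: 30.0
```

Run:
```python
from h import *
y=np.radians(-14.7);delta([623.6-32.4*np.cos(y),5.3-32.4*np.sin(y),13.2]);o=ctrl.get_obs();print(o["width"],o["grasp_force"],o["ft_force"],o["moment"])
```

```text
ee [582.7  16.   15.2] toolx yaw -14.69 t 10.7
shift units [ 0.4  -0.    0.08]
11.803874110167559 29.999297261238098 [ 1.84887978 -1.14850579 -4.56989596] [ 0.08579446  0.0887599  -0.04416556]
```

Request:
move_arm([
  [[0.1, 0, 0.04], 0, 1],
  [[0.1, 0, 0], 0, 1],
  [[0.1, 0, 0], 0, 1],
  [[0.08, 0, 0], 0, 1],
  [[0, 0, 0], 0, 1],
])

```text
t: 11.12
ee_pos: [591.5, 13.7, 14.3]
orientation: [-3.116, 0.402, -0.0]
ft_force: [-0.2, -0.1, -2.4]
width: 11.9
grasp_force: 30.0
```

Request:
move_arm([
  [[0.06, 0, 0], 0, 1],
  [[0.06, 0, 0], 0, 1],
  [[0, 0, 0], 0, 1],
])

```text
t: 11.37
ee_pos: [591.8, 13.5, 13.7]
orientation: [-3.116, 0.402, 0.007]
ft_force: [-5.3, 3.1, 0.3]
width: 11.6
grasp_force: 30.0
```

Request:
move_arm([
  [[0.06, 0, 0], 0, 1],
  [[0.06, 0, 0], 0, 1],
  [[0, 0, 0], 0, 1],
])

```text
t: 11.62
ee_pos: [591.9, 13.3, 13.5]
orientation: [-3.116, 0.403, 0.016]
ft_force: [-13.6, 5.8, 6.3]
width: 11.7
grasp_force: 30.0
```

Run:
```python
from h import *
y=np.radians(-14.7);delta([623.6-32.4*np.cos(y),5.3-32.4*np.sin(y),13.2]);o=ctrl.get_obs();print(o["width"],o["grasp_force"],o["ft_force"],o["moment"])
```

```text
ee [591.9  13.3  13.5] toolx yaw -14.74 t 11.6167
shift units [ 0.01 -0.01  0.01]
11.697449998156571 30.00382572412491 [-13.64905295   5.83840448   6.30782311] [ 1.01112522  1.99717177 -0.20167954]
```

Request:
move_arm([
  [[-0.1, 0, 0], 0, 0],
  [[0, 0, 0], 0, 0],
  [[0, 0, 0], 0, 0],
  [[0, 0, 0], 0, 0],
  [[0, 0, 0], 0, 0],
  [[0, 0, 0], 0, 0],
  [[0, 0, -0.4], 0, 0],
  [[0, 0, -1], 0, 0],
  [[0, 0, -1], 0, 0],
  [[0, 0, -1], 0, 0],
  [[0, 0, -1], 0, 0],
  [[0, 0, -1], 0, 0],
  [[0, 0, -1], 0, 0],
  [[0, 0, -1], 0, 0],
  [[0, 0, -0.6], -0.94, 0],
  [[0, 0, 0], -1, 0],
  [[0, 0, 0], -1, 0],
  [[0, 0, 0], 0, 0],
])

```text
t: 13.12
ee_pos: [594.6, 12.9, 215.5]
orientation: [-3.142, -0.005, -0.002]
ft_force: [-0.3, 0.1, -0.9]
width: 87.7
grasp_force: 0.0
```

Run:
```python
from h import *
i,c=grab("wrist","w6");delta([400.9,-252.8,150])
```

```text
ee [594.4  12.8 215. ] toolx yaw -0.08 t 13.1667
shift units [-7.73 10.64  2.59]
```

View pics/w6.png

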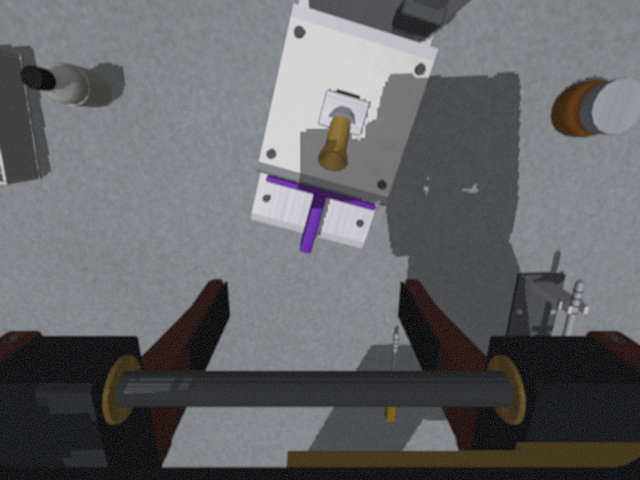

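The wrist picture shows the cassette home, with its plate against the unit's face at (267,180)–(374,206). The tube's mouth is at about (333,158). Next is the rod.

Request:
move_arm([
  [[-0.4, 0.5, 0], 0, 0],
  [[-0.7, 0.96, 0], 0, 0],
  [[-0.7, 0.96, 0], 0, 0],
  [[-0.7, 0.96, 0], 0, 0],
  [[-0.7, 0.96, 0], 0, 0],
  [[-0.7, 0.96, 0], 0, 0],
  [[-0.7, 0.96, 0], 0, 0],
  [[-0.7, 0.96, 0], 0, 0],
  [[-0.7, 0.96, 0], 0, 0],
  [[-0.7, 0.96, 0], 0, 0],
  [[-0.7, 0.96, 0], 0, 0],
  [[-0.33, 0.54, 0], 0, 0],
  [[0, 0, 0], 0, 0],
])

```text
t: 14.25
ee_pos: [398.9, -255.2, 214.1]
orientation: [3.141, -0.008, -0.001]
ft_force: [-0.8, 0.9, -0.4]
width: 87.8
grasp_force: 0.0
```

Run:
```python
from fit import *
for w,u in [("w2",(322,130)),("w6",(333,159)),("w2",(322,129)),("w6",(333,157))]: print(onz(load(w),u,80).round(1))
i,c=grab("wrist","w7");delta([400.9,-252.8,41])
print(cams.boxes_of("wrist","gauge_rod"))
# yellow handle mask
m=cams.cut_out("wrist","gauge_rod")
for r in m:
    v,u=np.nonzero(r["pixels"]);print(r["p"],u.min(),u.max(),v.min(),v.max())
hsv=cv2.cvtColor(i,cv2.COLOR_RGB2HSV);y=cv2.inRange(hsv,(20,150,100),(35,255,255))
n,l,s,ce=cv2.connectedComponentsWithStats(y)
print([(s[k].tolist(),ce[k].round(1).tolist()) for k in range(1,n) if s[k][4]>60])
```

```text
[653.4  -2.9  80. ]
[655.   -2.7  80. ]
[654.3  -2.9  80. ]
[656.7  -2.7  80. ]
ee [ 399.8 -254.2  214.1] toolx yaw -0.28 t 14.3
shift units [ 0.05 -0.05  6.92]
[{'rect': [161.2, 229.1, 26.5, 114.9], 'p': 0.96}, {'rect': [310.8, 160.6, 31.6, 194.1], 'p': 0.86}, {'rect': [387.9, 313.1, 36.1, 42.8], 'p': 0.83}]
0.96 372 403 288 332
0.71 297 324 60 261
[([303, 188, 16, 73, 1047], [310.7, 223.9]), ([156, 240, 16, 44, 402], [163.7, 261.6]), ([375, 297, 30, 35, 418], [389.1, 311.1])]
```

Run:
```python
from fit import *
G+=[("w7",(94,0,0),(310.5,60)),("w7",(-80,0,11),(310.7,261.3)),("w7",(-10,0,11),(310.7,188))]
for x0 in ([440,-253,0,60],):
    x,r=fit(G,x0);print(x,r.round(1).tolist())
delta([x[0]-42,x[1],41])
```

```text
[ 4.43265345e+02 -2.52461398e+02 -4.54343695e-03  5.63740914e+01] [[0.2, -0.5], [-1.1, -0.0], [-0.0, 1.5], [-1.1, -1.4], [1.9, 0.8], [0.1, 0.6], [0.2, -0.3], [0.1, -0.4]]
ee [ 401.  -253.   214.1] toolx yaw -0.1 t 14.4
shift units [ 0.01 -0.02  6.93]
```

Request:
move_arm([
  [[0, 0, 0.6], 0, 0],
  [[0, 0, 1], 0, 0],
  [[0, 0, 1], 0, 0],
  [[0, 0, 1], 0, 0],
  [[0, 0, 1], 0, 0],
  [[0, 0, 1], 0, 0],
  [[0, 0, 0.9], 0, 0.2],
  [[0, 0, 0.42], 0, 0.4],
  [[0, 0, 0], 0, 1],
  [[0, 0, 0], 0, 1],
  [[0, 0, 0], 0, 1],
  [[0, 0, 0], 0, 1],
  [[0, 0, 0], 0, 1],
  [[0, 0, 0], 0, 1],
  [[0, 0, 0], 0, 1],
  [[0, 0, 0], 0, 1],
  [[0, 0, 0], 0, 1],
  [[0, 0, 0], 0, 1],
  [[0, 0, 0], 0, 1],
])

```text
t: 15.98
ee_pos: [401.3, -253.2, 41.3]
orientation: [3.142, 0.001, -0.0]
ft_force: [-0.7, -0.3, 2.7]
width: 13.5
grasp_force: 30.0
```

Run:
```python
from h import *
delta([400,-252,41]);o=ctrl.get_obs();print(o["width"],o["grasp_force"],o["ft_force"],o["moment"])
```

```text
ee [ 401.3 -253.2   41.3] toolx yaw 0.02 t 15.9833
shift units [-0.05 -0.05  0.01]
13.534184550881953 29.998894929885864 [-0.71574492 -0.27877525  2.6575187 ] [0.01222745 0.0946549  0.03305173]
```

Request:
move_arm([
  [[0, 0, -0.4], 0, 1],
  [[0, 0, -1], 0, 1],
  [[0, 0, -1], 0, 1],
  [[0, 0, -1], 0, 1],
  [[0, 0, -1], 0, 1],
  [[0, 0, -0.6], 0, 1],
  [[0, 0, 0], 0.98, 1],
  [[0, 0, 0], 0.98, 1],
  [[0, 0, 0], 0.98, 1],
  [[0.01, -0.5, 0], 0, 1],
  [[0.01, -0.9, 0], 0, 1],
  [[0.01, -0.9, 0], 0, 1],
  [[0.01, -0.9, 0], 0, 1],
  [[0.01, -0.9, 0], 0, 1],
  [[0.01, -0.9, 0], 0, 1],
  [[0.01, -0.9, 0], 0, 1],
  [[0.01, -0.9, 0], 0, 1],
  [[0.01, -0.9, 0], 0, 1],
  [[0.01, -0.9, 0], 0, 1],
])

```text
t: 17.57
ee_pos: [458.1, -44.7, 166.7]
orientation: [-3.116, 0.401, 0.0]
ft_force: [-0.1, -0.2, -0.3]
width: 13.9
grasp_force: 30.0
```

Request:
move_arm([
  [[0.01, -0.9, 0], 0, 1],
  [[0.01, -0.9, 0], 0, 1],
  [[0.01, -0.9, 0], 0, 1],
  [[0.01, -0.6, 0], 0, 1],
  [[0, -0.3, 0], 0, 1],
  [[0, 0, 0], 0, 1],
])

```text
t: 18.07
ee_pos: [482.1, 42.1, 166.5]
orientation: [-3.116, 0.399, -0.0]
ft_force: [0.3, 0.1, -1.2]
width: 13.6
grasp_force: 30.0
```

Run:
```python
from h import *
i,c=grab("wrist","w8");delta([482.2,42.2,59]);o=ctrl.get_obs();print(o["width"],o["grasp_force"],o["ft_force"],o["moment"])
Rt=R.from_rotvec(o["orientation"]).as_matrix()
print(proj(c,[o["ee_pos"]+Rt@np.array(v) for v in [(136,0,-19),(42,0,-32),(-10,0,-19)]]))
i,c=grab("scene","s8");print(proj(c,[o["ee_pos"]+Rt@np.array(v) for v in [(136,0,-19),(36,0,-19),(-10,0,-19)]]))
```

```text
ee [481.8  41.2 166.4] toolx yaw -14.61 t 18.1167
shift units [ 0.01 -0.04  4.29]
14.087053450267344 29.9987930059433 [ 0.53014302 -1.04738379 -0.68164588] [0.01919678 0.09072225 0.02155967]
[[317.664146   -30.05404423]
 [316.77716271 238.2315546 ]
 [316.07208875 334.90356663]]
[[305.74381222 255.76019317]
 [332.03693594 221.86748936]
 [343.46206739 207.14011804]]
```

View pics/w8.png

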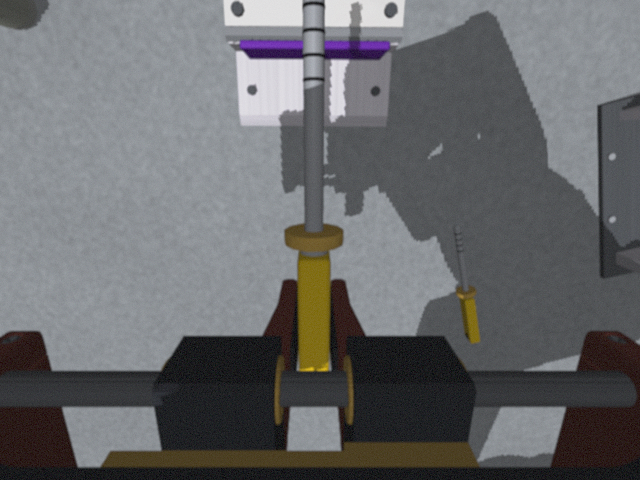

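The wrist picture shows the rod held level at column 314, in line with the ledge centre (315). The collar is at row 238.

Request:
move_arm([
  [[0, 0, 0.7], 0, 1],
  [[0, 0, 1], 0, 1],
  [[0, 0, 1], 0, 1],
  [[0, 0, 1], 0, 1],
  [[0, 0, 0.55], 0, 1],
  [[0.4, 0, 0], 0, 1],
  [[0.5, 0, 0], 0, 1],
  [[0.4, 0, 0], 0, 1],
  [[0.2, 0, 0], 0, 1],
  [[0, 0, 0], 0, 1],
])

```text
t: 19.0
ee_pos: [520.4, 30.8, 61.0]
orientation: [-3.115, 0.403, -0.004]
ft_force: [-0.4, 0.1, -0.5]
width: 13.8
grasp_force: 30.0
```

Request:
move_arm([
  [[0.1, 0, 0], 0, 1],
  [[0.1, 0, 0], 0, 1],
  [[0.1, 0, 0], 0, 1],
  [[0, 0, 0], 0, 1],
])

```text
t: 19.33
ee_pos: [525.9, 29.6, 60.2]
orientation: [-3.116, 0.401, -0.001]
ft_force: [-0.4, -0.7, -1.4]
width: 13.8
grasp_force: 30.0
```

Request:
move_arm([
  [[0.08, 0, 0], 0, 1],
  [[0.08, 0, 0], 0, 1],
  [[0.08, 0, 0], 0, 1],
  [[0, 0, 0], 0, 1],
])

```text
t: 19.67
ee_pos: [531.8, 28.0, 60.0]
orientation: [-3.116, 0.401, -0.001]
ft_force: [-0.6, -0.4, -1.0]
width: 13.8
grasp_force: 30.0
```

Request:
move_arm([
  [[0.06, 0, 0], 0, 1],
  [[0.06, 0, 0], 0, 1],
  [[0, 0, 0], 0, 1],
])

```text
t: 19.92
ee_pos: [533.5, 27.3, 59.6]
orientation: [3.116, -0.401, -0.003]
ft_force: [-2.2, 1.9, -1.4]
width: 13.9
grasp_force: 30.0
```

Request:
move_arm([
  [[0.02, 0, -0.22], 0, 1],
  [[0.03, 0, -0.22], 0, 1],
  [[0.05, 0, -0.22], 0, 1],
  [[0.05, 0, -0.22], 0, 1],
  [[0, 0, 0], 0, 1],
])

```text
t: 20.33
ee_pos: [536.9, 26.4, 82.9]
orientation: [3.116, -0.402, -0.003]
ft_force: [-7.1, 0.7, -2.0]
width: 13.5
grasp_force: 30.0
```

```bash
cat > st.py <<'E'
from h import *
o=ctrl.get_obs();y=np.radians(-14.7);ux=np.array([np.cos(y),np.sin(y)]);uy=np.array([-ux[1],ux[0]])
d=o["ee_pos"][:2]-[623.4,5.2];print("TCP unit x,y,z",d@ux,d@uy,o["ee_pos"][2],"F",o["ft_force"].round(1),"M",o["moment"].round(2),o["width"],o["grasp_force"],o["t"])
i,c=grab("wrist","ws")
hsv=cv2.cvtColor(i,cv2.COLOR_RGB2HSV)
yel=cv2.inRange(hsv,(22,170,120),(32,255,255));v,u=np.nonzero(yel[:335,250:380]);print("yellow rows",v.min() if len(v) else None,v.max() if len(v) else None,u.min()+250 if len(u) else None,u.max()+250 if len(u) else None)
# expected collar-top & handle front pixels for tilt angles
Rt=R.from_rotvec(o["orientation"]).as_matrix()
for a in range(0,60,10):
    t=np.radians(a);X=np.array([np.cos(t),0,np.sin(t)]);Z=np.array([np.sin(t),0,-np.cos(t)])
    g=lambda x,z:o["ee_pos"]+Rt@(np.array([0,0,-19])+X*x+Z*z)
    print(a,proj(c,[g(32,11),g(136,0)]).round(0).tolist())
E
python3 st.py
```

```text
TCP unit x,y,z -89.05755252382292 -1.4179355870168209 82.8641374994314 F [-7.1  0.7 -2. ] M [0.37 1.24 0.01] 13.547793715284886 29.99961018562317 20.3333
yellow rows 31 334 297 329
0 [[314.0, 260.0], [315.0, -31.0]]
10 [[314.0, 252.0], [315.0, 1.0]]
20 [[314.0, 247.0], [315.0, 32.0]]
30 [[314.0, 244.0], [314.0, 64.0]]
40 [[314.0, 244.0], [314.0, 94.0]]
50 [[314.0, 245.0], [314.0, 123.0]]
```

```bash
cat > seg.py <<'E'
from h import *
def run(w,save=False):
    if save: grab("wrist",w)
    i=cv2.imread(f"pics/{w}.png");hsv=cv2.cvtColor(i,cv2.COLOR_BGR2HSV)
    y=cv2.inRange(hsv,(15,120,60),(35,255,255))
    wd=[(r,np.count_nonzero(y[r,270:360])) for r in range(0,340,4)]
    print(w,[(r,k) for r,k in wd if k>3])
if __name__=="__main__": run("w8");run("ws")
E
python3 seg.py
```

```text
w8 [(228, np.int64(29)), (232, np.int64(41)), (236, np.int64(56)), (240, np.int64(56)), (244, np.int64(54)), (248, np.int64(37)), (256, np.int64(17)), (260, np.int64(30)), (264, np.int64(32)), (268, np.int64(32)), (272, np.int64(32)), (276, np.int64(32)), (280, np.int64(32)), (284, np.int64(34)), (288, np.int64(34)), (292, np.int64(34)), (296, np.int64(34)), (300, np.int64(34)), (304, np.int64(33)), (308, np.int64(33)), (312, np.int64(33)), (316, np.int64(33)), (320, np.int64(32)), (324, np.int64(32)), (328, np.int64(32)), (332, np.int64(32)), (336, np.int64(32))]
ws [(0, np.int64(39)), (4, np.int64(39)), (8, np.int64(39)), (12, np.int64(27)), (16, np.int64(29)), (20, np.int64(33)), (24, np.int64(35)), (28, np.int64(37)), (32, np.int64(42)), (36, np.int64(38)), (40, np.int64(36)), (44, np.int64(36)), (48, np.int64(32)), (52, np.int64(26)), (56, np.int64(19)), (60, np.int64(6)), (232, np.int64(31)), (236, np.int64(55)), (240, np.int64(54)), (244, np.int64(51)), (256, np.int64(15)), (260, np.int64(30)), (264, np.int64(30)), (268, np.int64(30)), (272, np.int64(30)), (276, np.int64(30)), (280, np.int64(30)), (284, np.int64(32)), (288, np.int64(33)), (292, np.int64(34)), (296, np.int64(33)), (300, np.int64(33)), (304, np.int64(32)), (308, np.int64(32)), (312, np.int64(32)), (316, np.int64(32)), (320, np.int64(32)), (324, np.int64(32)), (328, np.int64(32)), (332, np.int64(32)), (336, np.int64(32))]
```

```bash
cat > tilt.py <<'E'
from h import *
import sys
def pred(cam,ee,Rt,a,dx=0):
    t=np.radians(a);X=np.array([np.cos(t),0,np.sin(t)]);Z=np.array([np.sin(t),0,-np.cos(t)]);Y=np.array([0,1,0]);ph=np.linspace(0,2*np.pi,60)
    g=lambda x,y,z:ee+Rt@(np.array([0,0,-19])+X*x+Y*y+Z*z)
    p=proj(cam,[g(x+dx,13*np.cos(f),13*np.sin(f)) for x in (36,42) for f in ph]); h=proj(cam,[g(32+dx,7,11),g(32+dx,-7,11)])
    return [p[:,1].min(),p[:,1].max(),np.ptp(p[:,0]),h[:,1].mean(),np.ptp(h[:,0])]
def meas(img):
    y=cv2.inRange(cv2.cvtColor(img,cv2.COLOR_RGB2HSV),(15,120,60),(35,255,255))[:,270:360]
    k=np.count_nonzero(y>0,axis=1);return k
if __name__=="__main__":
    o=ctrl.get_obs();img,cam=grab("wrist","ws");Rt=R.from_rotvec(o["orientation"]).as_matrix()
    k=meas(img);rows=[r for r in range(140,340) if k[r]>3]
    print("rows",rows[0],[(r,int(k[r])) for r in rows[:60:3]],"gaps",[ (a,b) for a,b in zip(rows,rows[1:]) if b-a>1])
    for a in range(-10,61,5): print(a,np.round(pred(cam,o["ee_pos"],Rt,a)).tolist())
E
python3 tilt.py
```

```text
rows 231 [(231, 20), (234, 54), (237, 54), (240, 55), (243, 53), (246, 38), (256, 15), (259, 30), (262, 30), (265, 30), (268, 30), (271, 30), (274, 30), (277, 30), (280, 30), (283, 32), (286, 34), (289, 33), (292, 33), (295, 34)] gaps [(247, 255)]
-10 [222.0, 265.0, 64.0, 271.0, 35.0]
-5 [222.0, 258.0, 62.0, 265.0, 35.0]
0 [222.0, 252.0, 61.0, 260.0, 34.0]
5 [222.0, 248.0, 59.0, 256.0, 34.0]
10 [224.0, 243.0, 58.0, 252.0, 33.0]
15 [226.0, 240.0, 57.0, 249.0, 33.0]
20 [224.0, 240.0, 55.0, 247.0, 32.0]
25 [222.0, 243.0, 54.0, 245.0, 31.0]
30 [222.0, 246.0, 53.0, 244.0, 31.0]
35 [222.0, 250.0, 52.0, 244.0, 30.0]
40 [223.0, 253.0, 52.0, 244.0, 30.0]
45 [224.0, 258.0, 51.0, 244.0, 29.0]
50 [226.0, 262.0, 50.0, 245.0, 29.0]
55 [229.0, 267.0, 49.0, 247.0, 28.0]
60 [232.0, 272.0, 49.0, 249.0, 28.0]
```

Request:
move_arm([
  [[0.05, 0, -0.22], 0, 1],
  [[0.05, 0, -0.22], 0, 1],
  [[0.07, 0, -0.22], 0, 1],
  [[0.08, 0, -0.21], 0, 1],
  [[0, 0, 0], 0, 1],
])

```text
t: 20.85
ee_pos: [544.6, 24.6, 105.2]
orientation: [-3.116, 0.402, -0.002]
ft_force: [-4.6, 0.2, -0.7]
width: 14.0
grasp_force: 30.0
```

```bash
python3 st.py|head -1; python3 tilt.py | head -1
```

```text
TCP unit x,y,z -81.14392689394555 -1.1796644490057098 105.16793969088432 F [-4.6  0.2 -0.7] M [ 0.1   1.02 -0.05] 14.010865576457768 30.000359416007996 20.85
rows 236 [(236, 16), (239, 51), (242, 51), (245, 52), (258, 18), (261, 28), (264, 30), (267, 30), (270, 30), (273, 30), (276, 30), (279, 30), (282, 30), (285, 32), (288, 32), (291, 32), (294, 32), (297, 32), (300, 32), (303, 32)] gaps [(247, 258)]
```

Request:
move_arm([
  [[0.09, 0, -0.21], 0, 1],
  [[0.1, 0, -0.2], 0, 1],
  [[0.11, 0, -0.2], 0, 1],
  [[0.12, 0, -0.19], 0, 1],
  [[0.13, 0, -0.19], 0, 1],
  [[0.13, 0, -0.18], 0, 1],
  [[0, 0, 0], 0, 1],
])

```text
t: 21.53
ee_pos: [561.4, 20.3, 134.1]
orientation: [-3.116, 0.402, -0.002]
ft_force: [-3.3, 1.3, -0.7]
width: 14.1
grasp_force: 30.0
```

```bash
python3 st.py|head -1; python3 tilt.py | head -1
```

```text
TCP unit x,y,z -63.79249169351203 -1.07535104367326 134.0760974024285 F [-3.3  1.3 -0.7] M [0.24 0.77 0.  ] 14.142054397980726 29.999558329582214 21.5333
rows 241 [(241, 16), (244, 40), (247, 48), (250, 48), (253, 48), (256, 24), (259, 11), (264, 26), (267, 28), (270, 28), (273, 28), (276, 28), (279, 28), (282, 30), (285, 31), (288, 30), (291, 32), (294, 32), (297, 32), (300, 32)] gaps [(259, 262)]
```

Request:
move_arm([
  [[0.1, 0, -0.2], 0, 1],
  [[0.1, 0, -0.2], 0, 1],
  [[0.1, 0, -0.19], 0, 1],
  [[0, 0, 0], 0, 1],
])

```text
t: 21.97
ee_pos: [568.3, 18.4, 148.7]
orientation: [-3.116, 0.402, -0.001]
ft_force: [-3.0, 0.1, -0.8]
width: 14.2
grasp_force: 30.0
```

```bash
python3 st.py|head -1; python3 tilt.py | head -1
```

```text
TCP unit x,y,z -56.66449231840447 -1.174449441941265 148.7452731221396 F [-3.   0.1 -0.8] M [ 0.18  0.67 -0.01] 14.221446513496765 29.999393820762634 21.9667
rows 243 [(243, 10), (246, 35), (249, 44), (252, 46), (255, 47), (258, 28), (261, 23), (264, 18), (267, 28), (270, 28), (273, 28), (276, 28), (279, 28), (282, 30), (285, 30), (288, 30), (291, 30), (294, 30), (297, 30), (300, 30)] gaps []
```

Request:
move_arm([
  [[0.1, 0, 0.1], 0, 1],
  [[0.15, 0, 0.15], 0, 1],
  [[0.15, 0, 0.15], 0, 1],
  [[0.15, 0, 0.15], 0, 1],
  [[0, 0, 0], 0, 1],
])

```text
t: 22.48
ee_pos: [580.7, 15.2, 132.6]
orientation: [-3.116, 0.401, 0.002]
ft_force: [-0.7, 1.0, -5.0]
width: 14.2
grasp_force: 30.0
```

```bash
python3 st.py|head -1; python3 tilt.py | head -1
```

```text
TCP unit x,y,z -43.859321564202126 -1.1790857210125765 132.62302780929133 F [-0.7  1.  -5. ] M [0.47 0.46 0.13] 14.222295902812032 29.99874919652939 22.4833
rows 140 [(140, 26), (143, 27), (146, 26), (149, 23), (152, 17), (155, 5), (246, 28), (249, 42), (252, 46), (255, 47), (258, 31), (261, 23), (264, 17), (267, 29), (270, 28), (273, 28), (276, 28), (279, 28), (282, 29), (285, 30)] gaps [(155, 244)]
```

Request:
move_arm([
  [[0.2, 0, 0.2], 0, 1],
  [[0.2, 0, 0.2], 0, 1],
  [[0.2, 0, 0.2], 0, 1],
  [[0.2, 0, 0.2], 0, 1],
  [[0, 0, 0], 0, 1],
])

```text
t: 23.0
ee_pos: [601.2, 9.7, 112.7]
orientation: [3.116, -0.402, 0.0]
ft_force: [-0.4, 1.8, -5.7]
width: 13.7
grasp_force: 30.0
```

```bash
python3 st.py|head -1; python3 tilt.py | head -1
```

```text
TCP unit x,y,z -22.60598678708215 -1.2860904685319419 112.6965475804913 F [-0.4  1.8 -5.7] M [0.45 0.44 0.08] 13.741377880785928 29.998883306980133 23.0
rows 140 [(140, 28), (143, 28), (146, 29), (149, 29), (152, 29), (155, 29), (158, 29), (161, 31), (164, 31), (167, 32), (170, 35), (173, 22), (176, 25), (179, 28), (182, 28), (185, 26), (188, 24), (191, 16), (244, 15), (247, 33)] gaps [(193, 244)]
```

Request:
move_arm([
  [[0.2, 0, 0.19], 0, 1],
  [[0.2, 0, 0.18], 0, 1],
  [[0.2, 0, 0.19], 0, 1],
  [[0.12, 0, 0.12], 0, 1],
  [[0, 0, 0], 0, 1],
])

```text
t: 23.52
ee_pos: [618.8, 5.1, 96.3]
orientation: [3.116, -0.402, 0.002]
ft_force: [-0.1, 1.0, -5.3]
width: 13.9
grasp_force: 30.0
```

```bash
python3 st.py|head -1
```

```text
TCP unit x,y,z -4.39977218918588 -1.2529512629929724 96.29767874799852 F [-0.1  1.  -5.3] M [0.37 0.28 0.05] 13.87358998937837 29.997810423374176 23.5167
```

Request:
move_arm([
  [[0.07, 0, 0.07], 0, 1],
  [[0.07, 0, 0.07], 0, 1],
  [[0.07, 0, 0.07], 0, 1],
  [[0, 0, 0], 0, 1],
])

```text
t: 23.9
ee_pos: [623.6, 3.9, 91.8]
orientation: [-3.116, 0.401, -0.002]
ft_force: [-0.3, 1.4, -1.7]
width: 13.7
grasp_force: 30.0
```

Request:
move_arm([
  [[0.06, 0, 0.06], 0, 1],
  [[0.06, 0, 0.06], 0, 1],
  [[0, 0, 0], 0, 1],
])

```text
t: 24.15
ee_pos: [626.3, 3.2, 88.7]
orientation: [3.116, -0.402, 0.002]
ft_force: [-0.6, -0.2, -1.8]
width: 13.7
grasp_force: 30.0
```

```bash
python3 st.py|head -1;python3 tilt.py | head -1; python3 -c "
import cv2;i=cv2.imread('pics/ws.png');cv2.imwrite('pics/crop1.png',cv2.resize(i[60:360,200:440],None,fx=2,fy=2))"
```

```text
TCP unit x,y,z 3.332353638037805 -1.2372523025043263 88.73506902921324 F [-0.6 -0.2 -1.8] M [-0.   -0.01  0.03] 13.699113798030675 29.998784959316254 24.15
rows 164 [(164, 12), (167, 25), (170, 27), (173, 29), (176, 30), (179, 31), (182, 31), (185, 31), (188, 31), (191, 31), (194, 31), (197, 31), (200, 31), (203, 31), (206, 32), (209, 32), (212, 32), (215, 31), (218, 33), (221, 35)] gaps []
```

Request:
move_arm([
  [[0.06, 0, 0.06], 0, 1],
  [[0.06, 0, 0.06], 0, 1],
  [[0, 0, 0], 0, 1],
])

```text
t: 24.5
ee_pos: [628.8, 2.5, 85.5]
orientation: [3.116, -0.401, 0.0]
ft_force: [0.8, 0.5, -0.9]
width: 14.1
grasp_force: 30.0
```

Request:
move_arm([
  [[0.04, 0, 0.04], 0, 1],
  [[0.04, 0, 0.04], 0, 1],
  [[0, 0, 0], 0, 1],
])

```text
t: 24.75
ee_pos: [629.1, 2.4, 85.1]
orientation: [-3.116, 0.402, 0.005]
ft_force: [-10.0, 1.9, 16.8]
width: 13.7
grasp_force: 30.0
```

Request:
move_arm([
  [[0.02, 0, 0.02], 0, 1],
  [[0, 0, 0], 0, 1],
  [[0, 0, 0], 0, 1],
  [[0, 0, 0], 0, 1],
])

```text
t: 25.08
ee_pos: [629.2, 2.4, 85.1]
orientation: [-3.116, 0.402, 0.006]
ft_force: [-12.5, 2.0, 20.9]
width: 13.4
grasp_force: 30.0
```

```bash
python3 st.py|head -1;python3 tilt.py >/dev/null; python3 -c "
from h import *
i=cv2.imread('pics/ws.png');a=cv2.resize(i[100:360,215:415],None,fx=2,fy=2)
j,c=grab('scene','s9');b=cv2.resize(j[:,:,::-1][230:360,230:350],None,fx=3.2,fy=4)
cv2.imwrite('pics/v10.png',np.hstack([a,b]));print(a.shape,b.shape)"
```

```text
TCP unit x,y,z 6.30586345542895 -1.238127084812961 85.0551830974112 F [-12.5   2.   20.9] M [ 0.39  2.11 -0.01] 13.37244724576 30.001007616519928 25.0833
(520, 400, 3) (520, 384, 3)
```

View pics/v10.png

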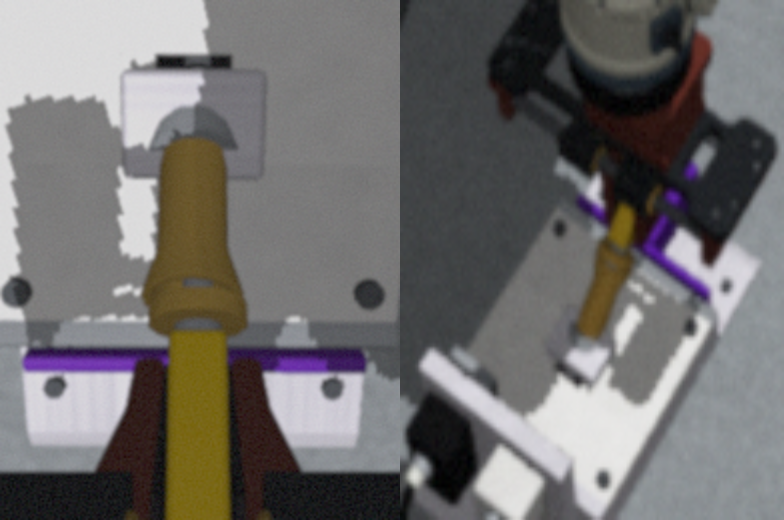

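The composite shows the collar seated on the tube's mouth (about (197,310) in the left half), with the plate still flush. I'll draw the rod nearly out, then level it over the lower lip of the mouth.

Request:
move_arm([
  [[-0.1, 0, -0.1], 0, 1],
  [[-0.24, 0, -0.25], 0, 1],
  [[-0.3, 0, -0.31], 0, 1],
  [[-0.3, 0, -0.31], 0, 1],
  [[-0.3, 0, -0.31], 0, 1],
  [[-0.3, 0, -0.31], 0, 1],
  [[-0.3, 0, -0.31], 0, 1],
  [[-0.3, 0, -0.31], 0, 1],
  [[-0.15, 0, -0.15], 0, 1],
  [[0, 0, 0], 0, 1],
])

```text
t: 26.07
ee_pos: [575.0, 16.6, 143.6]
orientation: [-3.116, 0.401, -0.001]
ft_force: [-2.5, 1.8, -0.8]
width: 13.9
grasp_force: 30.0
```

```bash
python3 st.py|head -1;python3 tilt.py |head -1
```

```text
TCP unit x,y,z -49.7282317438848 -1.2085918817946908 143.63448320620438 F [-2.5  1.8 -0.8] M [ 0.24  0.85 -0.04] 13.851529142096323 29.99814748764038 26.0667
rows 140 [(140, 20), (143, 13), (146, 5), (246, 28), (249, 41), (252, 46), (255, 46), (258, 37), (261, 23), (264, 20), (267, 31), (270, 28), (273, 28), (276, 28), (279, 28), (282, 29), (285, 30), (288, 30), (291, 30), (294, 30)] gaps [(146, 244)]
```

Request:
move_arm([
  [[-0.15, 0, 0.16], 0, 1],
  [[-0.15, 0, 0.16], 0, 1],
  [[-0.14, 0, 0.17], 0, 1],
  [[-0.13, 0, 0.17], 0, 1],
  [[-0.12, 0, 0.18], 0, 1],
  [[-0.12, 0, 0.18], 0, 1],
  [[-0.1, 0, 0.19], 0, 1],
  [[-0.1, 0, 0.19], 0, 1],
  [[0, 0, 0], 0, 1],
])

```text
t: 26.92
ee_pos: [550.4, 22.9, 106.1]
orientation: [3.116, -0.401, -0.002]
ft_force: [-0.2, 0.3, 1.2]
width: 13.7
grasp_force: 30.0
```

```bash
python3 st.py|head -1;python3 tilt.py |head -1
```

```text
TCP unit x,y,z -75.14266751895649 -1.3787700560620841 106.0734067387948 F [-0.2  0.3  1.2] M [ 0.14 -0.26  0.05] 13.743415171036435 30.00053733587265 26.9167
rows 241 [(241, 17), (244, 49), (247, 50), (250, 50), (253, 36), (264, 26), (267, 28), (270, 28), (273, 28), (276, 29), (279, 28), (282, 30), (285, 32), (288, 32), (291, 32), (294, 32), (297, 32), (300, 32), (303, 32), (306, 32)] gaps [(254, 263)]
```

Request:
move_arm([
  [[-0.08, 0, 0.2], 0, 1],
  [[-0.08, 0, 0.2], 0, 1],
  [[-0.07, 0, 0.2], 0, 1],
  [[-0.06, 0, 0.21], 0, 1],
  [[-0.05, 0, 0.21], 0, 1],
  [[-0.05, 0, 0.21], 0, 1],
  [[-0.03, 0, 0.22], 0, 1],
  [[-0.02, 0, 0.22], 0, 1],
  [[0, 0, 0.15], 0, 1],
  [[0, 0, 0], 0, 1],
])

```text
t: 27.85
ee_pos: [539.9, 25.6, 60.7]
orientation: [3.116, -0.401, -0.002]
ft_force: [-0.3, -0.2, 1.0]
width: 14.3
grasp_force: 30.0
```

```bash
python3 st.py|head -1;python3 tilt.py
```

```text
TCP unit x,y,z -85.90408910482361 -1.4169908705463357 60.662358904684794 F [-0.3 -0.2  1. ] M [ 0.08 -0.01  0.  ] 14.265116042255666 30.000194013118744 27.85
rows 237 [(237, 7), (240, 27), (243, 37), (246, 53), (249, 55), (252, 55), (255, 54), (258, 47), (261, 33), (266, 4), (269, 30), (272, 30), (275, 31), (278, 31), (281, 31), (284, 33), (287, 34), (290, 34), (293, 33), (296, 32)] gaps [(263, 266)]
-10 [222.0, 265.0, 64.0, 271.0, 35.0]
-5 [222.0, 258.0, 62.0, 265.0, 35.0]
0 [222.0, 252.0, 61.0, 260.0, 34.0]
5 [222.0, 248.0, 59.0, 256.0, 34.0]
10 [224.0, 243.0, 58.0, 252.0, 33.0]
15 [226.0, 240.0, 57.0, 249.0, 33.0]
20 [224.0, 240.0, 55.0, 247.0, 32.0]
25 [222.0, 243.0, 54.0, 245.0, 31.0]
30 [222.0, 246.0, 53.0, 244.0, 31.0]
35 [222.0, 250.0, 52.0, 244.0, 30.0]
40 [223.0, 253.0, 52.0, 244.0, 30.0]
45 [224.0, 258.0, 51.0, 244.0, 29.0]
50 [226.0, 262.0, 50.0, 245.0, 29.0]
55 [229.0, 267.0, 49.0, 247.0, 28.0]
60 [232.0, 272.0, 49.0, 249.0, 28.0]
```

Request:
move_arm([
  [[-0.3, 0, -0.02], 0, 1],
  [[-0.6, 0, 0], 0, 1],
  [[-0.8, 0, 0], 0, 1],
  [[-0.8, 0, 0], 0, 1],
  [[-0.8, 0, -0.2], 0, 1],
  [[-0.4, 0, -0.6], 0, 1],
  [[0, 0, -0.9], 0, 1],
  [[0, 0, -0.9], 0, 1],
  [[0, 0, -0.9], 0, 1],
  [[0, 0, -0.9], 0, 1],
  [[0, 0, -0.9], 0, 1],
  [[0, 0, -0.9], 0, 1],
  [[0, 0, -0.6], 0, 1],
  [[0, 0, -0.3], 0, 1],
  [[0, 0, 0], 0, 1],
  [[0, 0, 0], 0, 1],
])

```text
t: 29.28
ee_pos: [450.6, 49.1, 239.3]
orientation: [-3.116, 0.401, -0.0]
ft_force: [0.1, -0.5, 0.1]
width: 13.8
grasp_force: 30.0
```

```bash
python3 st.py|head -1;python3 tilt.py|head -1
python3 - <<'E'
from h import *
o=ctrl.get_obs();Rt=R.from_rotvec(o["orientation"]).as_matrix()
for n in ("scene","top"):
    i,c=grab(n,n+"f")
    for b in cams.cut_out(n,"gauge_rod"):
        v,u=np.nonzero(b["pixels"]);pt=np.c_[u,v].astype(np.float32);m=pt.mean(0);w,V=np.linalg.eigh(np.cov((pt-m).T));q=(pt-m)@V[:,1]
        print(n,round(b["p"],2),len(u),"ends",(m+V[:,1]*q.min()).round(1),(m+V[:,1]*q.max()).round(1))
    for a in (-10,-5,0,5,10):
        t=np.radians(a);X=np.array([np.cos(t),0,np.sin(t)])
        print(a,proj(c,[o["ee_pos"]+Rt@(np.array([0,0,-19])+X*x) for x in (128.5,31.5,-45)]).round(1).tolist())
E
```

```text
TCP unit x,y,z -178.29943003942662 -1.393828311925958 239.34175977665873 F [ 0.1 -0.5  0.1] M [ 0.06  0.09 -0.04] 13.75582635231981 29.99970853328705 29.2833
rows 237 [(237, 4), (240, 25), (243, 35), (246, 54), (249, 54), (252, 54), (255, 54), (258, 47), (261, 30), (266, 4), (269, 29), (272, 30), (275, 30), (278, 30), (281, 30), (284, 33), (287, 34), (290, 33), (293, 32), (296, 33)] gaps [(263, 266)]
scene 0.88 500 ends [191.9 102. ] [228. 160.]
scene 0.82 364 ends [355.  173.5] [317.2 223.2]
scene 0.55 180 ends [310.3 184.6] [294.1 224. ]
-10 [[317.3, 214.6], [343.0, 187.3], [361.4, 167.6]]
-5 [[316.8, 218.4], [342.8, 188.2], [361.7, 166.2]]
0 [[316.6, 221.9], [342.7, 189.1], [361.9, 165.0]]
5 [[316.7, 224.9], [342.7, 189.9], [362.0, 163.8]]
10 [[317.1, 227.6], [342.7, 190.6], [362.0, 162.7]]
top 0.97 702 ends [521.6 380.5] [449.7 315.1]
top 0.64 101 ends [356.2 277. ] [355.8 303. ]
-10 [[317.0, 170.4], [303.5, 214.4], [292.8, 249.3]]
-5 [[317.3, 171.6], [303.6, 214.6], [292.7, 249.2]]
0 [[317.4, 173.1], [303.7, 214.9], [292.5, 249.0]]
5 [[317.4, 175.1], [303.7, 215.3], [292.4, 248.5]]
10 [[317.3, 177.4], [303.7, 215.7], [292.4, 248.0]]
```

Run:
```python
from tilt import *
for w,ee,dx in (("w8",None,0),("ws",None,-7.5)):
    img=cv2.imread(f"pics/{w}.png")[:,:,::-1].copy();k=meas(img);rows=[r for r in range(200,280) if k[r]>3]
    g=[(a,b) for a,b in zip(rows,rows[1:]) if b-a>1]
    hw=[r for r in range(250,300) if k[r]>=25 and r>rows[0]+28]
    print(w,"collar",rows[0],g,"maxw",k[200:rows[0]+28].max(),"handle start",hw[0])
    o=ctrl.get_obs();c=load(w)
    y=np.radians(-14.68);Rt=np.array([[np.cos(y),np.sin(y),0],[np.sin(y),-np.cos(y),0],[0,0,-1.]])
    ee=c[2]-Rt@np.array([82.39,-.57,-162.66])
    for a in (-10,-5,0,5,10): p=pred(c,ee,Rt,a,dx);print(a,np.round(p,1).tolist(),"span",round(p[1]-p[0],1),"handle-collartop",round(p[3]-p[0],1))
```

```text
w8 collar 225 [(250, 254)] maxw 56 handle start 257
-10 [223.0, 265.3, 63.6, 271.3, 35.4] span 42.3 handle-collartop 48.3
-5 [222.3, 258.9, 62.1, 265.8, 34.9] span 36.6 handle-collartop 43.4
0 [222.3, 253.2, 60.7, 260.8, 34.3] span 30.8 handle-collartop 38.5
5 [223.1, 248.3, 59.3, 256.5, 33.7] span 25.2 handle-collartop 33.4
10 [224.5, 244.1, 57.9, 252.8, 33.1] span 19.7 handle-collartop 28.4
ws collar 237 [(263, 266)] maxw 54 handle start 269
-10 [237.6, 281.1, 62.0, 286.5, 34.5] span 43.5 handle-collartop 48.9
-5 [237.2, 275.4, 60.9, 281.7, 34.2] span 38.2 handle-collartop 44.5
0 [237.3, 270.2, 59.8, 277.3, 33.8] span 32.9 handle-collartop 40.0
5 [238.0, 265.5, 58.7, 273.3, 33.3] span 27.5 handle-collartop 35.3
10 [239.3, 261.4, 57.5, 269.8, 32.9] span 22.1 handle-collartop 30.5
```

Run:
```python
from h import *
y=np.radians(-14.7);ux=np.array([np.cos(y),np.sin(y)])
for w in ("w6","w8","ws"):
    i=cv2.imread(f"pics/{w}.png");c=load(w);m=cv2.inRange(cv2.cvtColor(i,cv2.COLOR_BGR2HSV),(125,120,50),(150,255,255));m[280:]=0
    v,u=np.nonzero(m);X=np.array([(onz(c,(a,b),45)[:2]-[623.4,5.2]) for a,b in zip(u,v)])
    a=X@ux;b=X@np.array([-ux[1],ux[0]])
    print(w,len(u),[(lo,np.percentile(a[(b>lo)&(b<lo+12)],[2,50,98]).round(1).tolist()) for lo in (-50,-36,25,38) if ((b>lo)&(b<lo+12)).sum()>5])
```

```text
w6 1249 [(-50, [-5.1, -2.7, -0.1]), (-36, [-5.2, -2.6, -0.0]), (25, [-4.7, -2.2, 0.3]), (38, [-4.6, -2.2, 0.3])]
w8 2063 [(-50, [-12.2, -6.3, -1.1]), (-36, [-11.6, -6.3, -1.1]), (25, [-11.8, -6.5, -1.3]), (38, [-11.1, -5.9, -0.7])]
ws 1504 [(-50, [-13.2, -6.8, -1.3]), (-36, [-13.2, -7.2, -1.3]), (25, [-13.3, -6.9, -0.6]), (38, [-12.5, -6.1, -0.6])]
```

```bash
python3 -c "
from workcell import ctrl
print(ctrl.close_job())"
```

```text
the job is handed in; nothing more can be done
None
```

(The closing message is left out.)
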